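# Impact sockets back on their tray posts

### The job

The job at the vice is finished: put the four impact sockets that stand about the bench back on the socket tray, each one drive end up on the post made for its size (its round foot is as wide as the socket), fully home so that it stands flat on the foot. Leave the ball bearing and the gear lying where they are.

Things in the scene. Friction and masses are not known exactly. Their poses are not given: they have to be found in the camera images.
- socket_41: the largest of four loose dark steel impact sockets, standing mouth down on the bench with the square drive hole on top: 55 mm across for the lower 28 mm, then a shoulder up to a 44 mm neck from 31 mm up, 55 mm tall. Underneath it is open: a bore 41 mm across and 28 mm deep. Origin at the centre of its underside (the mouth), z up its axis.
- socket_32: the second largest of four loose dark steel impact sockets, standing mouth down on the bench with the square drive hole on top: 45 mm across for the lower 28 mm, then a shoulder up to a 38 mm neck from 31 mm up, 50 mm tall. Underneath it is open: a bore 32 mm across and 28 mm deep. Origin at the centre of its underside (the mouth), z up its axis.
- socket_24: the second smallest of four loose dark steel impact sockets, standing mouth down on the bench with the square drive hole on top: a plain cylinder 35 mm across, 45 mm tall. Underneath it is open: a bore 24 mm across and 28 mm deep. Origin at the centre of its underside (the mouth), z up its axis.
- socket_17: the smallest of four loose dark steel impact sockets, standing mouth down on the bench with the square drive hole on top: a plain cylinder 26 mm across, 40 mm tall. Underneath it is open: a bore 17 mm across and 28 mm deep. Origin at the centre of its underside (the mouth), z up its axis.
- post_41: the post for the largest socket: grey plastic, 34 mm thick, tapered top, on a round grey foot 55 mm across and 3 mm thick, 24 mm tall in all. One of four in any order at the corners of an 80 mm square on a fixed black tray (166 mm square, rim 12 mm high). Origin: centre of the foot's underside, 8 mm above the bench; a socket fully home has its origin 3 mm above this.
- post_32: the post for the second largest socket: grey plastic, 25.5 mm thick, tapered top, on a round grey foot 45 mm across and 3 mm thick, 24 mm tall in all. One of four in any order at the corners of an 80 mm square on a fixed black tray (166 mm square, rim 12 mm high). Origin: centre of the foot's underside, 8 mm above the bench; a socket fully home has its origin 3 mm above this.
- post_24: the post for the second smallest socket: grey plastic, 18.5 mm thick, tapered top, on a round grey foot 35 mm across and 3 mm thick, 24 mm tall in all. One of four in any order at the corners of an 80 mm square on a fixed black tray (166 mm square, rim 12 mm high). Origin: centre of the foot's underside, 8 mm above the bench; a socket fully home has its origin 3 mm above this.
- post_17: the post for the smallest socket: grey plastic, 11 mm thick, tapered top, on a round grey foot 26 mm across and 3 mm thick, 24 mm tall in all. One of four in any order at the corners of an 80 mm square on a fixed black tray (166 mm square, rim 12 mm high). Origin: centre of the foot's underside, 8 mm above the bench; a socket fully home has its origin 3 mm above this.
- bearing: a bystander: loose steel ball bearing, 52 mm across and 15 mm high, lying flat behind the sockets; origin at the centre of its underside. Close behind it stands the drawer cabinet with a shelf over it: its front is at x = 0.61 for y above 0.10, so keep the gripper's body and the wrist before that
- gear: a bystander: loose steel spur gear with a hub, 60 mm across and 24 mm high, lying flat in front of the sockets; origin at the centre of its underside. To its left stands the grinder (y above 0.48, x up to 0.50, 0.41 high); right of the tray stands the vice (y below -0.02, x up to 0.59, 0.28 high)
Not all that is in view belongs to the job. Leave any orange look-alike of the socket_17 alone.

How it is judged:
By the outcome, as a careful person would: the job done as asked, in the order asked, and still so for the second after the job is handed in, with the robot touching nothing.
It also fails if it takes over 128 s, if anything falls off the work surface, if the arm or the gripper's body presses on something with over 40 N, if the wrist force passes 120 N, or if a joint passes its speed limit or range.

### The arm

A 7-joint arm with a two-finger parallel gripper is mounted at the origin on a cart in front of the work surface, level with it; the furniture and walls round the work are solid. World frame = base frame: x ahead of the robot, y to its left, z up, the work surface at z = 0. Lengths are in m, angles in rad, forces in N, time in s.
With the tool pointing down it reaches from about 0.425 to 0.825 m from the base axis. Payload 3.6 kg.
Tool frame: the origin (TCP) lies where the fingers leave the gripper's body, on its centre line; the fingertips stand 73 mm ahead of it and the grasp point (between the pads) lies 54 mm ahead of it; z points along the fingers, y is the line along which they close (so a half turn about z gives the same grasp; the last joint's range is limited). The gripper opens to 85 mm and grips with 20 to 120 N. Pads are 22 mm wide; open, the fingers measure 114 mm over their backs; the gripper's body (76 mm by 85 mm) begins 54 mm behind the grasp point. The pads swing forward as they close: fully open they stand 13 mm farther back than shut.
Start: joints at [1.081, 0.615, -0.013, 1.423, 0.008, 1.103, -0.04], TCP at [0.29, -0.582, 0.304] pointing down, gripper open.
Joint ranges: [-3.12, 3.12], [-0.3, 2.06], [-1.34, 1.32], [0.26, 2.42], [-1.36, 4.5], [0.01, 1.98], [-2.84, 2.84]. Speed limits (rad/s): [2.79, 2.79, 3.14, 3.14, 3.14, 3.14, 3.14].

### API

Orientations are given as a unit quaternion [x, y, z, w].
In Python, from station import arm, snapshot, camera_info, ticket gives the robot as it stands. Calls block until the motion is done:
- arm.movep(position, orientation): joint-space move of the TCP to a pose.
- arm.line_to(position, velocity=0.15, ori=None): straight line of the TCP; ori=None keeps the orientation; velocity is the mean speed in m/s.
- arm.move_j(angles): joint-space move.
- arm.move_gripper(opening, effort=None): opening from 0.0 (shut) to 1.0 (fully open); effort is the grip in N (None keeps the last); returns when the fingers have stopped.
- arm.pause(seconds).
- arm.ik(position, orientation): joint angles nearest the present ones, or None.
- snapshot(name): name is "side" or "top"; returns the picture (400x640x3 uint8, blue, green, red); there is no depth.
- camera_info(name): a dict with "fx", "fy", "cx", "cy" (pixels), "R" (3x3) and "t" (3): a world point X has camera coordinates R X + t. Camera axes: x right, y down, z forward; pixel columns grow to the right and rows downward; lengths in m; the calibration is good to about 2 mm. A picture is of the moment at which its call begins. camera_info takes no time and is no camera call.
A pose or a line that the arm cannot do raises arm.MotionError and nothing moves.
- ticket.finish_job(): hands the job in; it is judged then, once.
Readings, each from a call of its own:
- arm.read_time(): time.
- arm.read_joint_positions(): joint angles.
- arm.read_dq(): joint speeds.
- arm.read_effort(): joint torques, N m.
- arm.read_tool_pos(): TCP position.
- arm.read_eef_rot(): TCP orientation.
- arm.read_ft_force(): force on the tool from outside, world axes, zero at the start.
- arm.read_wrist_torque(): the same for the moment, N m.
- arm.read_opening(): opening from 0.0 (shut) to 1.0 (fully open).
- arm.read_finger_force(): force on a finger pad.
Only numpy, scipy, OpenCV 4.12 (cv2) and the standard library are available. Lean on these libraries where they do the work, as an engineer would, in place of code of your own. Each camera call takes 0.05 s, during which the arm holds its last target. There are 200 camera calls.

## Working session

There is one attempt and no reset: what is moved stays moved. The work goes in short steps, each a Python script; the robot and the scene stay as the last script left them, time stands still between calls to the robot, and variables do not carry over. Pictures are saved under pics/ and viewed, at most 14 in all, crops included, and the job is handed in when it is done.

```bash
ls; mkdir -p pics; python3 - <<'E'
from station import arm,snapshot,camera_info
import cv2,numpy as np
for n in("side","top"):
    cv2.imwrite(f"pics/{n}0.png",snapshot(n)); c=camera_info(n)
    print(n,c["fx"],c["cx"],c["cy"],"pos",-np.array(c["R"]).T@np.array(c["t"]));print(np.round(c["R"],3))
print(arm.read_eef_rot(),arm.read_time())
E
```

```text
pics
side 452.0243352578454 316.2814135299461 196.51634773326828 pos [ 0.76371097 -0.16940994  0.69060885]
[[ 0.889  0.458 -0.017]
 [ 0.323 -0.653 -0.685]
 [-0.325  0.604 -0.728]]
top 445.21722285730135 314.11528924609945 193.41048554180787 pos [0.29507481 0.35061571 1.03225944]
[[-0.023 -1.     0.002]
 [-0.987  0.022 -0.156]
 [ 0.156 -0.006 -0.988]]
[ 9.73338133e-01  2.29371987e-01 -2.86806304e-04 -1.13525810e-03] 0.1
```

View pics/side0.png

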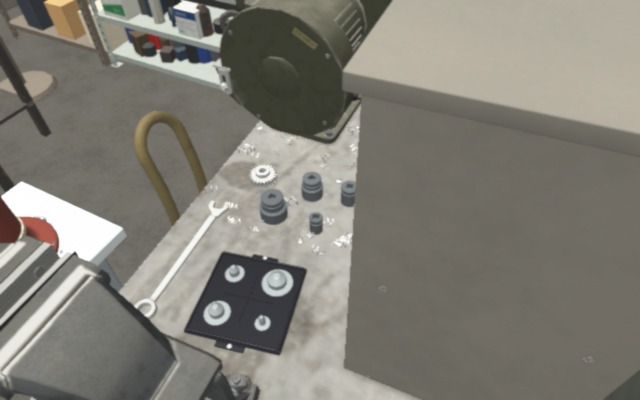

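View pics/top0.png

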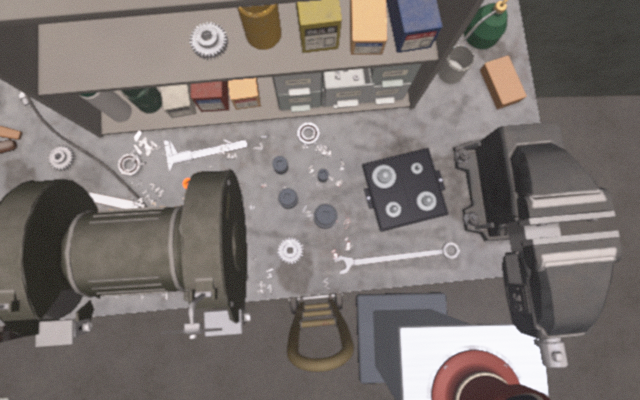

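The side view shows the sockets at (273,206) largest, (312,185), (348,193) and (316,222) smallest. The posts are at (277,282), (217,312), (234,273) and (262,323). In the top view the sockets are at (325,215), (288,198), (280,164) and (323,175), and the feet at (384,177), (430,201), (393,209) and (417,169). The orange look-alike is at (187,183) by the grinder. Next I'll enlarge both views to confirm.

```bash
python3 - <<'E'
import cv2,numpy as np
t=cv2.imread("pics/top0.png");s=cv2.imread("pics/side0.png")
cv2.imwrite("pics/tc.png",cv2.resize(t[115:265,260:460],None,fx=4,fy=4,interpolation=cv2.INTER_CUBIC))
cv2.imwrite("pics/sc.png",cv2.resize(s[150:360,170:370],None,fx=2.8,fy=2.8,interpolation=cv2.INTER_CUBIC))
E
```

```text
(no output)
```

View pics/tc.png

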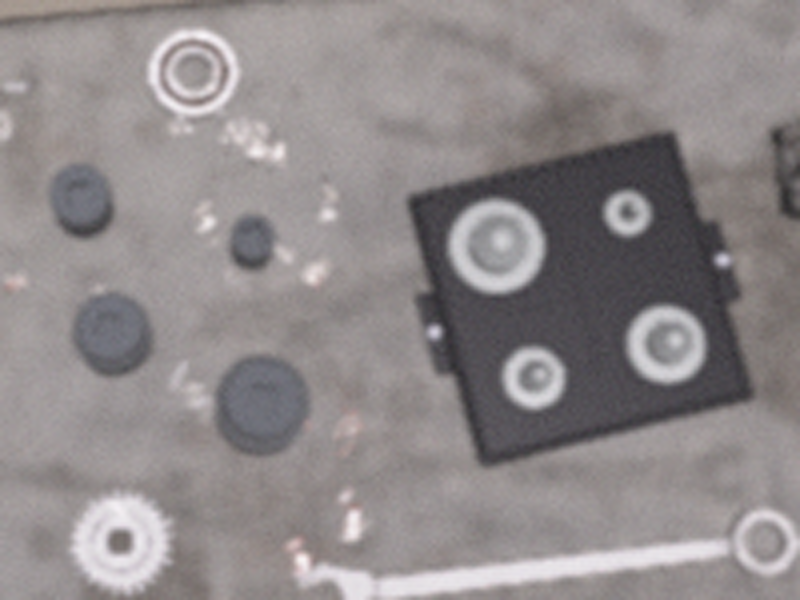

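View pics/sc.png

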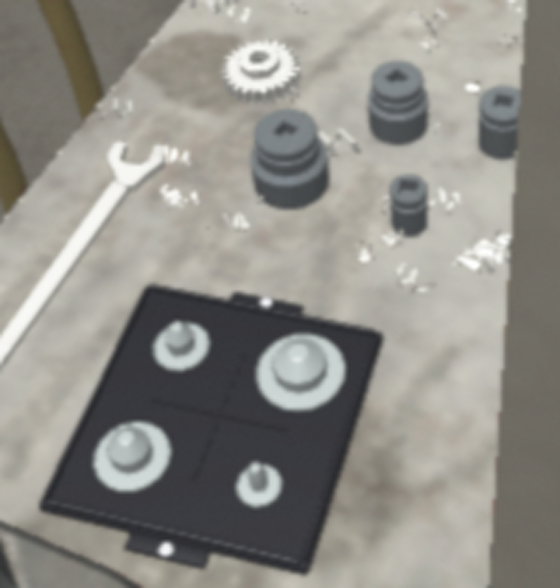

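The crops confirm it. Sockets by size: 41 is the largest, 32 next, 24 by the cabinet edge, and 17 the smallest, all dark steel. The orange one is excluded. The foot sizes match: post_41 at top (384,177), 32 at (427,201), 24 at (393,209), 17 at (417,168). Now I'll measure them.

```bash
cat > h.py <<'E'
from station import arm,snapshot,camera_info,ticket
import cv2,numpy as np
from scipy.spatial.transform import Rotation as Ro
def cast(n,uv,z):
    c=camera_info(n);R=np.array(c["R"]);o=-R.T@np.array(c["t"])
    d=R.T@np.array([(uv[0]-c["cx"])/c["fx"],(uv[1]-c["cy"])/c["fy"],1]);return o+d*(z-o[2])/d[2]
def proj(n,X):
    c=camera_info(n);p=np.array(c["R"])@np.array(X)+np.array(c["t"]);return np.array([c["fx"]*p[0]/p[2]+c["cx"],c["fy"]*p[1]/p[2]+c["cy"]])
def blobs(mask,amin):
    out=[]
    for k in cv2.findContours(mask.astype(np.uint8),cv2.RETR_EXTERNAL,cv2.CHAIN_APPROX_NONE)[0]:
        k=cv2.convexHull(k)
        if cv2.contourArea(k)>amin:
            m=cv2.moments(k);x,y,w,h=cv2.boundingRect(k);out.append((m["m10"]/m["m00"],m["m01"]/m["m00"],w,h))
    return out
def quat(a): # tool down, closing line (tool y) at angle a from world y
    return (Ro.from_euler('z',a)*Ro.from_quat([1,0,0,0])).as_quat()
E
python3 - <<'E'
from h import *
S={41:(325,215),32:(288,198),24:(280,164),17:(323,175)};P={41:(384,177),32:(427,201),24:(393,209),17:(417,168)}
SS={41:(273,206),32:(312,185),24:(348,193),17:(316,222)};PS={41:(277,282),32:(217,312),24:(234,273),17:(262,323)}
H={41:.024,32:.022,24:.0225,17:.02}
for n,so,po in(("top",S,P),("side",SS,PS)):
    im=cv2.imread(f"pics/{n}0.png").astype(int);g=im.mean(2);
    bs=blobs(g<105 if n=="top" else g<110,30);bp=blobs(g>115,30)
    for k in so:
        f=lambda b,q:min(b,key=lambda r:np.hypot(r[0]-q[0],r[1]-q[1]))
        a=f(bs,so[k]);b=f(bp,po[k])
        sc=np.linalg.norm(cast(n,a[:2],.02)-cast(n,(a[0]+1,a[1]),.02))*1e3
        print(n,k,"sock",np.round(a,1),np.round(cast(n,a[:2],H[k])[:2],4),"w mm",round(a[2]*sc),"| foot",np.round(b,1),np.round(cast(n,b[:2],.011)[:2],4),"w",round(b[2]*sc))
for p in((.5,.1,.45),(.5,.1,.4),(.5,.3,.4),(.29,-.582,.45),(.6,.3,.35)):
    for a in(-1.2,-.8,-.4,0,.4,.8,1.2):
        q=arm.ik(p,quat(a)); print(p,a,None if q is None else np.round(q,2))
E
```

```text
top 41 sock [322.  220.8  18.   17. ] [0.3912 0.3283] w mm 41 | foot [386.5  91.7  24.    8. ] [0.7009 0.1646] w 55
top 32 sock [289.5 203.5  16.   11. ] [0.4328 0.4017] w mm 37 | foot [413.2 303.2  70.   19. ] [0.2031 0.1288] w 161
top 24 sock [281.5 169.8  13.    8. ] [0.5117 0.4191] w mm 30 | foot [413.2 303.2  70.   19. ] [0.2031 0.1288] w 162
top 17 sock [281.5 169.8  13.    8. ] [0.5122 0.4192] w mm 30 | foot [386.5  91.7  24.    8. ] [0.7009 0.1646] w 56
side 41 sock [273.3 205.9  23.   14. ] [0.4015 0.3225] w mm 46 | foot [285.7 268.3 304.  296. ] [0.4926 0.212 ] w 610
side 32 sock [312.  190.9  21.   21. ] [0.4505 0.3952] w mm 43 | foot [182.4 373.   68.   61. ] [ 0.4469 -0.0232] w 140
side 24 sock [312.  190.9  21.   21. ] [0.4507 0.3948] w mm 43 | foot [285.7 268.3 304.  296. ] [0.4926 0.212 ] w 627
side 17 sock [315.7 226.3  12.   14. ] [0.4997 0.3162] w mm 23 | foot [285.7 268.3 304.  296. ] [0.4926 0.212 ] w 583
(0.5, 0.1, 0.45) -1.2 [-0.97  0.44  1.14  1.59 -0.41  1.37 -2.55]
(0.5, 0.1, 0.45) -0.8 [-0.1   0.28 -0.19  1.56  0.06  1.3  -2.67]
(0.5, 0.1, 0.45) -0.4 [ 0.01
[... 1433 characters left out ...]
  0.54  0.13  1.16 -0.06  1.45 -0.45]
(0.29, -0.582, 0.45) 0.4 [ 1.07  0.53  0.01  1.16 -0.01  1.45 -0.09]
(0.29, -0.582, 0.45) 0.8 [ 1.13  0.54 -0.1   1.16  0.05  1.45  0.26]
(0.29, -0.582, 0.45) 1.2 [ 1.19  0.54 -0.22  1.15  0.11  1.46  0.62]
(0.6, 0.3, 0.35) -1.2 [ 0.01  0.84 -1.15  1.26  0.75  1.48  2.46]
(0.6, 0.3, 0.35) -0.8 [-1.    0.84  1.13  1.3  -0.74  1.44 -2.29]
(0.6, 0.3, 0.35) -0.4 [-0.37  0.63 -0.23  1.28  0.14  1.25 -2.58]
(0.6, 0.3, 0.35) 0 [-0.33  0.63 -0.31  1.28  0.19  1.26 -2.22]
(0.6, 0.3, 0.35) 0.4 [-0.27  0.65 -0.43  1.28  0.26  1.27 -1.87]
(0.6, 0.3, 0.35) 0.8 [-0.2   0.67 -0.59  1.27  0.37  1.3  -1.55]
(0.6, 0.3, 0.35) 1.2 [-0.17  0.68 -0.64  1.27  0.4   1.31 -1.17]
```

```bash
cat >> h.py <<'E'
def local(im,uv,r,dark):
    u,v=map(int,uv);g=cv2.GaussianBlur(cv2.cvtColor(im,cv2.COLOR_BGR2GRAY),(3,3),0)
    w=g[v-r:v+r+1,u-r:u+r+1]
    _,m=cv2.threshold(w,0,255,(cv2.THRESH_BINARY_INV if dark else cv2.THRESH_BINARY)+cv2.THRESH_OTSU)
    b=min(blobs(m>0,20),key=lambda q:np.hypot(q[0]-r,q[1]-r))
    return b[0]+u-r,b[1]+v-r,b[2],b[3]
S={"top":{41:(325,215),32:(288,198),24:(280,164),17:(323,175)},"side":{41:(273,206),32:(312,185),24:(348,193),17:(316,222)}}
P={"top":{41:(384,177),32:(427,201),24:(393,209),17:(417,168)},"side":{41:(277,282),32:(217,312),24:(234,273),17:(262,323)}}
H={41:.024,32:.022,24:.0225,17:.02};RS={41:19,32:17,24:15,17:12};RP={41:15,32:13,24:12,17:10}
E
python3 - <<'E'
from h import *
for n in("top","side"):
    im=cv2.imread(f"pics/{n}0.png");sc=.96/445e-3*(1 if n=="top" else .93)
    for k in RS:
        a=local(im,S[n][k],RS[k],1);b=local(im,P[n][k],RP[k],0)
        print(n,k,"sock",np.round(a,1),np.round(cast(n,a[:2],H[k])[:2],4),"w",round(a[2]*sc),"| foot",np.round(b,1),np.round(cast(n,b[:2],.011)[:2],4),"w",round(b[2]*sc))
        if n=="top":globals().setdefault("F",{})[k]=cast(n,b[:2],.011)
print([round(np.linalg.norm(F[a]-F[b])*1e3,1) for a,b in((41,17),(17,32),(32,24),(24,41),(41,32),(17,24))])
E
```

```text
top 41 sock [325.  216.1  24.   26. ] [0.4016 0.3213] w 52 | foot [383.5 176.2  24.   24. ] [0.4936 0.1816] w 52
top 32 sock [287.8 198.4  21.   22. ] [0.4446 0.4053] w 45 | foot [426.2 200.6  20.   20. ] [0.4338 0.0855] w 43
top 24 sock [280.1 165.2  17.   19. ] [0.5227 0.4222] w 37 | foot [392.8 209.2  16.   16. ] [0.4156 0.1639] w 35
top 17 sock [322.5 175.5  12.   14. ] [0.4967 0.3245] w 26 | foot [416.4 167.9  12.   11. ] [0.5116 0.1035] w 26
side 41 sock [272.9 207.5  28.   35. ] [0.4032 0.3183] w 56 | foot [277.  282.5  31.   26. ] [0.4937 0.1792] w 62
side 32 sock [311.6 187.4  22.   29. ] [0.4451 0.4036] w 44 | foot [216.8 312.6  27.   24. ] [0.4337 0.0836] w 54
side 24 sock [352.8 193.5  23.   31. ] [0.5288 0.4249] w 46 | foot [234.4 273.1  20.   17. ] [0.4155 0.1619] w 40
side 17 sock [315.6 223.5  14.   22. ] [0.4962 0.3224] w 28 | foot [262.  322.8  17.   16. ] [0.511  0.1019] w 34
[np.float64(80.1), np.float64(79.9), np.float64(80.5), np.float64(79.9), np.float64(113.2), np.float64(113.4)]
```

Both views agree to about 2 mm and the feet come out on an 80 mm square. One grasp angle (closing along a tray diagonal, a≈1.02) suits every pick and place. Moving in now for socket 41.

```bash
cat >> h.py <<'E'
A=1.017;Q=quat(A)
SP={41:(.4024,.3200),32:(.4448,.4045),24:(.5227,.4212),17:(.4965,.3235)}
PP={41:(.4937,.1804),32:(.4338,.0846),24:(.4156,.1629),17:(.5113,.1027)}
D={41:.055,32:.045,24:.035,17:.026}
def st(t=""): print(t,"t",round(arm.read_time(),1),"F",np.round(arm.read_ft_force(),1),"tcp",np.round(arm.read_tool_pos(),4),"op",round(arm.read_opening(),3),"ff",round(arm.read_finger_force(),1))
E
python3 - <<'E'
from h import *
for k in SP:print(k,arm.ik((*SP[k],.077),Q) is not None,arm.ik((*PP[k],.088),Q) is not None)
arm.line_to([.29,-.582,.45],.3);st()
arm.movep([.5,.03,.45],Q);st()
arm.movep([.4024,.32,.25],Q);arm.move_gripper(.92,60);st();print(np.round(arm.read_joint_positions(),2))
arm.line_to([.4024,.32,.14],.2);st()
cv2.imwrite("pics/side1.png",snapshot("side")[110:340,140:440].repeat(2,0).repeat(2,1))
E
```

```text
41 True True
32 True True
24 True True
17 True True
 t 0.7 F [-0.5 -0.7 -1.1] tcp [ 0.2899 -0.5818  0.4498] op 0.996 ff 0.0
 t 3.0 F [-0.2 -0.6  0.6] tcp [0.5004 0.0285 0.4498] op 0.999 ff 0.0
 t 4.7 F [ 0.2  0.3 -0.8] tcp [0.4032 0.3194 0.2504] op 0.92 ff 0.0
[-0.34  0.52 -0.55  1.87  0.35  0.85 -1.63]
 t 5.3 F [0.4 1.1 0.2] tcp [0.4028 0.3205 0.1406] op 0.926 ff 0.0
```

View pics/side1.png

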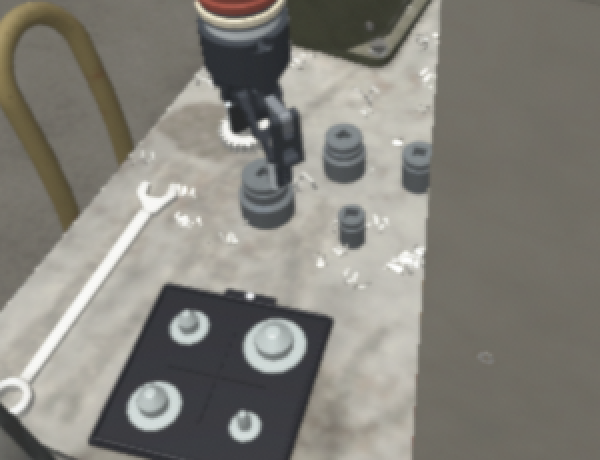

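The gripper is straddling socket 41 (crop 267,195), with the finger at (288,160) and clear of its neighbours. Next: descend with force checks, grip, lift, and look above the post.

```bash
cat >> h.py <<'E'
def pick(k,z,f=60):
    x,y=SP[k]
    arm.line_to([x,y,z+.02],.12)
    for zz in (z+.01,z+.005,z):
        arm.line_to([x,y,zz],.05)
        if abs(arm.read_ft_force()[2])>8: st("contact");break
    st("down");arm.move_gripper(max(0,D[k]/.085-.3),f);arm.pause(.2);st("grip")
    arm.line_to([x,y,z+.12],.2);st("lift")
def above(k,dz=.045,off=(0,0)):
    x,y=PP[k];arm.line_to([x+off[0],y+off[1],.195],.2)
    st("above")
E
python3 - <<'E'
from h import *
pick(41,.077);above(41)
cv2.imwrite("pics/s2.png",snapshot("side"));cv2.imwrite("pics/t2.png",snapshot("top"))
a=cv2.imread("pics/s2.png")[160:360,170:370];b=cv2.imread("pics/t2.png")[110:250,260:460]
cv2.imwrite("pics/c2.png",cv2.resize(np.hstack([a,cv2.copyMakeBorder(b,0,60,0,0,0)]),None,fx=2,fy=2))
E
```

```text
down t 6.8 F [ 0.9  0.  -0.3] tcp [0.4022 0.3199 0.0767] op 0.921 ff 0.0
grip t 7.3 F [-0.8 -0.6  5.7] tcp [0.4022 0.3202 0.0776] op 0.633 ff 62.7
lift t 8.1 F [ 0.2 -0.5 -3.8] tcp [0.4019 0.3189 0.1957] op 0.63 ff 63.9
above t 9.1 F [-0.1  1.  -4.2] tcp [0.4926 0.182  0.1948] op 0.63 ff 63.9
```

View pics/c2.png

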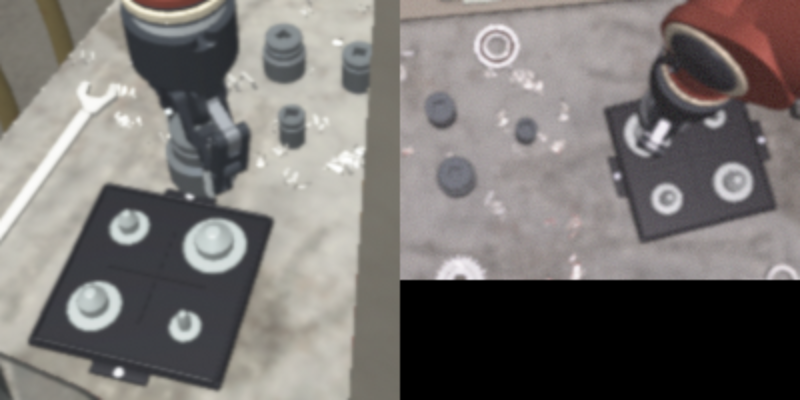

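Socket 41 is held upright above its post (side view crop (195,165)). Next is a force-guarded lowering.

```bash
cat >> h.py <<'E'
def place(k,zp,off=(0,0)):
    x,y=np.array(PP[k])+off; zf=zp+.011; f0=arm.read_ft_force()
    arm.line_to([x,y,zf+.026],.15)
    for dz in (.018,.012,.006,.003,.001):
        arm.line_to([x,y,zf+dz],.04);f=arm.read_ft_force()-f0
        print(dz,np.round(f,1),end=" ")
        if np.linalg.norm(f)>18: st("HIT");return False
    st("seated?");return True
def release(k):
    p=arm.read_tool_pos();arm.move_gripper(min(1,D[k]/.085+.25));arm.pause(.15);st("open")
    arm.line_to([p[0],p[1],.2],.2)
E
python3 - <<'E'
from h import *
if place(41,.077): release(41)
cv2.imwrite("pics/s3.png",snapshot("side")[160:360,170:370].repeat(2,0).repeat(2,1))
E
```

```text
0.018 [ 0.8 -0.2  2.5] 0.012 [ 0.5 -0.6  1. ] 0.006 [0.1 0.5 0.8] 0.003 [ 1.  -0.3  1.2] 0.001 [ 0.3 -0.1  1.3] seated? t 11.3 F [-0.3 -0.1 -3.4] tcp [0.4937 0.1804 0.0889] op 0.628 ff 63.9
open t 11.8 F [-0.5  0.4 -0.7] tcp [0.4938 0.1805 0.0892] op 0.896 ff 0.0
```

```bash
python3 - <<'E'
from h import *
def go(k,z):
    arm.line_to([*SP[k],.2],.25);arm.move_gripper(min(1,D[k]/.085+.3))
    pick(k,z)
    ok=abs(arm.read_opening()*.085-D[k])<.006 and arm.read_finger_force()>20
    if not ok: print("bad grip");return False
    above(k)
    if not place(k,z): return False
    release(k);return True
ok=go(32,.080)
print(ok)
if ok: arm.line_to([.45,.3,.25],.25)
cv2.imwrite("pics/s4.png",cv2.resize(snapshot("side")[160:360,170:370],None,fx=2.5,fy=2.5))
E
```

```text
down t 15.7 F [-1.4 -0.9 -0.1] tcp [0.4446 0.4043 0.0796] op 0.831 ff 0.0
grip t 16.2 F [-0.8 -0.3  3.8] tcp [0.4448 0.4049 0.0805] op 0.507 ff 61.8
lift t 17.0 F [ 0.3 -1.  -2.8] tcp [0.4443 0.4032 0.1983] op 0.504 ff 61.4
above t 18.8 F [ 0.3 -0.  -2.2] tcp [0.4339 0.0857 0.1951] op 0.506 ff 61.4
0.018 [-0.4  0.1 -1.1] 0.012 [-0.2 -1.  -0.5] 0.006 [-0.8  0.3 -0.3] 0.003 [-0.  -0.  -0.1] 0.001 [-1.1  0.1 -0.6] seated? t 20.9 F [-0.8  0.  -2.8] tcp [0.4337 0.0846 0.0919] op 0.507 ff 61.3
open t 21.4 F [ 0.4 -0.4 -0.6] tcp [0.4339 0.0846 0.0921] op 0.779 ff 0.0
True
```

View pics/s4.png

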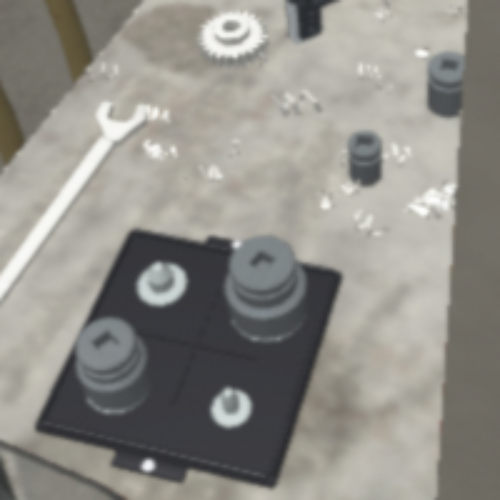

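Sockets 41 (crop 265,290) and 32 (crop 112,365) stand upright and flat on their feet. Now 24 and 17.

```bash
python3 - <<'E'
from h import *
def go(k,z):
    arm.line_to([*SP[k],.2],.25);arm.move_gripper(min(1,D[k]/.085+.3))
    pick(k,z)
    ok=abs(arm.read_opening()*.085-D[k])<.006 and arm.read_finger_force()>20
    if not ok: print("bad grip");return False
    above(k)
    if not place(k,z): return False
    release(k);return True
if go(24,.083) and go(17,.086):
    arm.line_to([.5113,.1027,.25],.25);arm.movep([.45,.3,.3],Q);st("end")
a=cv2.resize(snapshot("side")[160:360,170:370],None,fx=2,fy=2);b=cv2.resize(snapshot("top")[110:260,250:450],None,fx=2,fy=2)
cv2.imwrite("pics/c5.png",np.hstack([a,cv2.copyMakeBorder(b,0,100,0,0,0)]))
E
```

```text
down t 25.9 F [-0.4  0.2 -0.2] tcp [0.5225 0.421  0.0825] op 0.713 ff 0.0
grip t 26.5 F [0.3 0.2 2.1] tcp [0.5228 0.4216 0.0834] op 0.397 ff 60.0
lift t 27.2 F [-1.1  0.1 -2.7] tcp [0.5221 0.42   0.2012] op 0.395 ff 59.8
above t 28.8 F [ 0.5 -0.2 -1.8] tcp [0.4161 0.1642 0.1952] op 0.391 ff 59.8
0.018 [-0.2  0.3 -0.7] 0.012 [0.8 0.9 0. ] 0.006 [-1.1 -0.8 -0.7] 0.003 [-0.  -0.2 -0.3] 0.001 [-0.6  0.5 -0.4] seated? t 30.9 F [-0.1  0.4 -2.2] tcp [0.4156 0.1629 0.0949] op 0.392 ff 59.8
open t 31.4 F [-0.6 -1.   0. ] tcp [0.4156 0.1629 0.0951] op 0.658 ff 0.0
down t 34.9 F [-0.8  0.3 -0.1] tcp [0.4963 0.3233 0.0856] op 0.604 ff 0.0
grip t 35.5 F [-0.5  0.2  3.1] tcp [0.4966 0.3238 0.0863] op 0.284 ff 58.9
lift t 36.2 F [-0.1 -0.5 -1. ] tcp [0.496  0.3225 0.2047] op 0.285 ff 58.8
above t 37.5 F [ 0.5  0.8 -1.2] tcp [0.5111 0.1042 0.1951] op 0.287 ff 58.8
0.018 [-0.6 -1.4  0.6] 0.012 [-0.4 -1.4  0.1] 0.006 [-1.3 -1.  -0.6] 0.003 [-0.3 -1.4 -0.8] 0.001 [-1.6 -0.1  0.3] seated? t 39.6 F [-1.1  0.7 -0.8] tcp [0.5112 0.1026 0.0979] op 0.285 ff 58.8
open t 40.1 F [ 0.2 -1.2  0.2] tcp [0.5114 0.1027 0.0981] op 0.56 ff 0.0
end t 42.0 F [ 0.5  0.7 -0.5] tcp [0.4508 0.2977 0.2984] op 0.554 ff 0.0
```

View pics/c5.png

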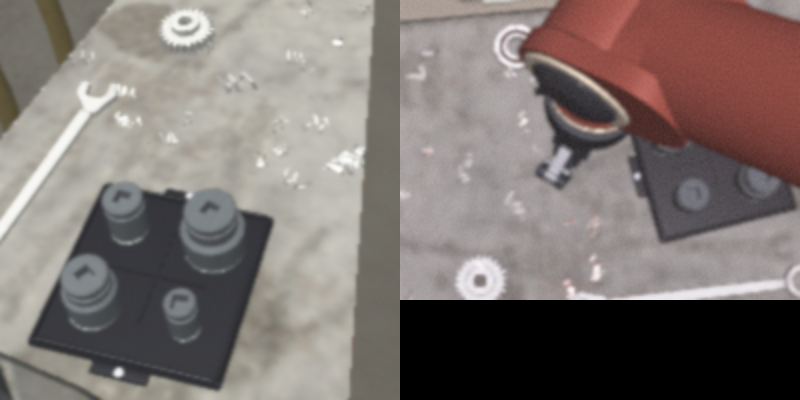

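All four stand on their posts, and the bearing and gear are where they were. One enlarged check with the expected top centres and mouth rims marked, to confirm they are fully home.

```bash
python3 - <<'E'
from h import *
im=cv2.resize(snapshot("side")[240:350,180:320],None,fx=5,fy=5,interpolation=cv2.INTER_CUBIC)
for k,(h,r) in {41:(.055,.022),32:(.05,.019),24:(.045,.0175),17:(.04,.013)}.items():
    for z,rr in((.011,D[k]/2),(.011+h,r)):
        pts=np.array([(proj("side",(PP[k][0]+rr*np.cos(t),PP[k][1]+.0005+rr*np.sin(t),z))-(180,240)+.5)*5 for t in np.linspace(0,6.28,40)])
        cv2.polylines(im,[pts.astype(int)],True,(0,255,0) if z>.02 else (0,0,255),1)
cv2.imwrite("pics/c6.png",im)
E
```

```text
(no output)
```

View pics/c6.png

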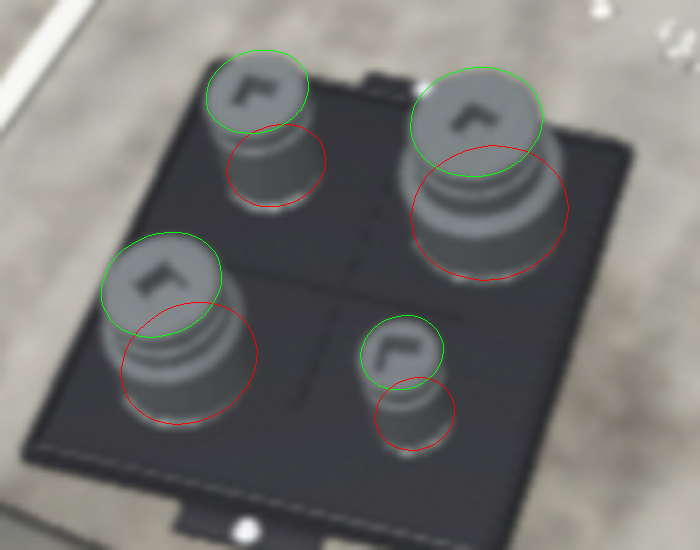

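The tops and bottom rims match the expected fully home outlines to within about 1 px, and the drive ends are up, so I'm handing in.

```bash
python3 -c "
from station import ticket;print(ticket.finish_job())"
```

```text
the job is handed in; nothing more can be done
None
```

All four sockets stand drive end up and fully home on the posts for their sizes, the bearing and gear were not touched, and the job was handed in at about 42 s on the robot's clock.

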